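Post the slicing insert into its storage case

TASK

The washed slicer inserts stand in the drying stand. Put the slicing insert (the shorter one, with a single slanted blade) away: post it through the slot in the sloping lid of its storage case and push it right through, past the spring catches, so that it drops inside and stays there. Leave the taller grating insert standing in the stand, and do not disturb the jar and the bowl.

Things in the scene. Friction and masses are not known exactly. Their poses are not given: they have to be found in the camera images.
- slicing_insert_mid (a point): Centre of the slicing insert: grey plate, steel faces, one slanted black blade gap; 8 mm thick, 112 mm tall, about 90 g. Stands upright in either bay of the stand, top edge 124 mm over the worktop. Axes: x through the thickness, y width, z up to the tab. Lower 84 mm are 60 mm wide (lowest 14 mm taper to 52); upper 28 mm are a tab 40 mm wide, the place to grasp, across the thickness.
- slicing_insert_tab (a point): Middle of the top edge of the slicing insert's tab, 56 mm above its centre along its z; the edge to push on when the insert is in the slot. The tapered end, opposite the tab, goes into the slot first.
- grating_insert_mid (a point): Centre of the grating insert, to be left standing: same make, thickness, width and axes, but 140 mm tall and with rows of round holes. It stands upright in the other bay of the stand.
- stand: Drying stand, fixed: white base 70 x 176 x 12 mm with chrome wire rails up to 43 mm high. Origin at the centre of its underside. Two bays at +42 and -42 mm along its y axis; the inserts stand in them on the base, 12 mm up, faces looking along its x axis.
- case_lid: Sloping white lid of the storage case, rising 30 degrees away from the case's front. Origin: middle of the slot's mouth, level with the top of its grey rim, 155 mm over the worktop. z points straight out of the slot (leaning 30 degrees from vertical to the case's front), x up the slope, y along the slot's length. An insert goes in along -z, its thickness along x.
- slot_throat (a point): Middle of the narrow part of the slot, 6 mm below the rim along the lid's -z; same axes as the lid. From here the slot is 11 mm (x) by 64 mm (y); guides lead on to 36 mm below the rim. Above, the mouth flares to 21 x 74 mm at the rim, which is 27 x 80 mm outside and stands 6 mm out of the lid.
- slot_catches (a point): Point midway between two sprung steel catches at the ends of the slot, 15.5 mm below the rim; each reaches 3 mm into the slot's length. They pinch the insert's 60 mm wide part: pushing it past takes about 2 to 5 N, and if let go there it stays put. Once the wide part is past (tab still about 10 mm out of the rim) the insert is free and drops in by itself.
- case: The storage case, fixed: white box with a clear front window, 136 mm wide, 180 mm deep, front about 100 mm and back about 205 mm high. Origin on the worktop straight below the middle of the slot's mouth; x to its back, z up. Hollow from x = -71 to +101 mm, y = -64 to +64 mm, floor 4 mm up.
- cocoa_jar_mid (a point): Centre of a closed brown cocoa jar with a beige lid, 69 mm across and 100 mm high, a bystander.
- bowl_mid (a point): Centre of a white bowl, 151 mm across and 56 mm high, a bystander.
Mind the look-alikes: they are no part of the job. Leave any green or pink look-alike of the part that bears slicing_insert_mid alone.

How it is judged:
On the way:
1. the slicing insert has entered the slot by at least 11 mm, lined up with the slot within 0.25 rad (z of slicing_insert_mid in the frame of case_lid between -0.06 and 0.045 m and x of slicing_insert_mid in the frame of case_lid between -0.02 and 0.02 m and y of slicing_insert_mid in the frame of case_lid between -0.015 and 0.015 m and angle between the z axis of slicing_insert_mid and the z axis of case_lid, either way round below 0.25 rad and angle between the x axis of slicing_insert_mid and the x axis of case_lid, either way round below 0.25 rad), for 0.1 s.
At the end, for the whole second after the job is handed in: The slicing insert lies at rest wholly inside the case (its centre at least 90 mm below the slot's rim, measured square to the lid, and between the case's walls); the grating insert still stands upright (within 0.2 rad) in the stand within 20 mm of where it was (z of slicing_insert_mid in the frame of case_lid below -0.09 m and x of slicing_insert_mid in the frame of case between -0.071 and 0.101 m and y of slicing_insert_mid in the frame of case between -0.064 and 0.064 m and z of slicing_insert_mid in the frame of case above 0 m and linear speed of slicing_insert below 0.03 m/s and distance of grating_insert_mid from where it was at the start of the episode below 0.02 m and angle between grating_insert_mid's own z axis and vertical below 0.2 rad); the robot touches nothing.
It fails at once if the grating insert knocked out of place (20 mm) or over (distance of grating_insert_mid from where it was at the start of the episode above 0.02 m or angle between grating_insert_mid's own z axis and vertical above 0.3 rad).
It fails at once if the jar moved by more than 20 mm (distance of cocoa_jar_mid from where it was at the start of the episode above 0.02 m).
It fails at once if the bowl moved by more than 20 mm (distance of bowl_mid from where it was at the start of the episode above 0.02 m).
It also fails if it takes over 54 s, if anything falls off the work surface, if the arm or the gripper's body presses on something with over 40 N, if the wrist force passes 120 N, or if a joint passes its speed limit or range.

ROBOT

A 6-joint arm with a two-finger parallel gripper is mounted at the origin on a cart in front of the work surface, level with it; the furniture and walls round the work are solid. World frame = base frame: x ahead of the robot, y to its left, z up, the work surface at z = 0. Lengths are in m, angles in rad, forces in N, time in s.
With the tool pointing down it reaches from about 0.3 to 0.75 m from the base axis. Payload 8.5 kg.
Tool frame: the origin (TCP) lies on the mounting face of the last link; the fingertips stand env.finger_overhang ahead of it and the grasp point (between the pads) lies 147 mm ahead of it (env.finger_overhang is the distance from the TCP to the fingertips, in m); z points along the fingers, y is the line along which they close (so a half turn about z gives the same grasp; the last joint's range is limited). The gripper opens to 88 mm and grips with 3 to 60 N. Pads are 18 mm wide; open, the fingers measure 123 mm over their backs; the gripper's body (75 mm by 187 mm) begins 45 mm behind the grasp point.
Start: joints at [-1.353, 0.381, 1.297, -0, 1.464, -0.215], TCP at [0.231, -0.499, 0.405] pointing down, gripper open.
Joint ranges: [-3.11, 3.11], [-0.89, 2.33], [0.22, 2.48], [-1.42, 4.56], [0.17, 2.85], [-2.88, 2.88]. Speed limits (rad/s): [2.39, 2.39, 3.14, 3.14, 3.14, 3.14].

INTERFACE

Orientations are given as a unit quaternion [x, y, z, w].
In Python, from workcell import env gives the robot as it stands. The module is installed in compiled form; this text tells all that it offers.
- The arm moves only by the tool jog_arm, never from a script. Its argument "commands" is a list of rows, each a list of 2 entries, a list of its own where there are three numbers: the shift along the tool's x, y, z scaled (see below), then the turn, a rotation vector about the tool's x, y, z scaled (see below). A call has exactly 5 rows; each row is the pose to reach, as a shift and turn from the pose commanded when the call began, along the tool's axes at that moment; what a row does not reach only later rows make up. The controller multiplies each number of a shift by 10 cm and each number of a turn by 90 degrees. A row lasts 1/8 s, in which the tool goes at most 62.5 mm and 10.7 degrees, less where a joint would pass 70% of its speed; a pose out of reach is approached as far as the arm can. A call with a number of a shift or a turn outside -1 to 1 is refused whole. A call with a gripper value outside its range is refused whole. "hand" is the opening, from 0 (shut) to 1 (fully open), set as the call begins (left out, the last holds). The fingers move at their own pace and stop on an object; "squeeze" is the grip in N (left out, the last holds). Time passes only in rows, so rows that repeat a pose let the fingers close, or fill a call up. It gives the time, the measured TCP pose, the force, the opening and the grip force at its end, in the units of the state.
- env.read_state(): the state, without advancing time (a new reading comes with each control period).
- env.read_camera(name): name is "scene" or "top" or "wrist"; returns the picture (480x640x3 uint8, red, green, blue); there is no depth.
- env.camera_model(name): a dict with "fx", "fy", "cx", "cy" (pixels), "k1" (the pictures are not rectified: a ray, as slopes to the right and down, at radius r is drawn at 1 + k1 r^2 times it, then the intrinsics apply), "R" (3x3) and "t" (3): a world point X has camera coordinates R X + t. Camera axes: x right, y down, z forward; pixel columns grow to the right and rows downward; lengths in m; the calibration is good to about 2 mm. A picture is of the moment at which its call begins: read the wrist's pose just before it. camera_model takes no time and is no camera call; for the wrist camera it gives the pose at the moment of the call.
- env.job_done(): hands the job in; it is judged then, once.
Trained networks look in the newest picture that a camera, given by its name, has taken for a name from the list of things; names that differ only in an ending like _2 or _b are one class to them, and where a whole thing is asked for, a point or a joint stands for the part that bears it (a point fixed in the world has none). Each returns a list of dicts, best first, with "score" (0 to 1); they miss things now and then, are a little off and sometimes report something else, mostly with a low value. They report only what shows in the picture. A call takes as long as a camera call. They do not tell look-alikes from the thing itself.
- env.spot_in(camera, target): "location" ([x, y, z] in m, in world coordinates, good to about 4 mm: the middle of the surface that is visible of it).
- env.pinpoint(camera, target): "location" ([x, y, z] in m, in world coordinates, good to about 4 mm: a listed point, or the origin of a listed thing).
The state is a dict: "time": time; "q": joint angles; "qvel": joint speeds; "joint_efforts": joint torques, N m; "ee_pos": TCP position; "orientation": TCP orientation; "contact_force": force on the tool from outside, world axes, zero at the start; "moment": the same for the moment, N m; "finger_gap": opening from 0.0 (shut) to 1.0 (fully open); "gripper_force": force on a finger pad.
Only numpy, scipy, OpenCV 4.12 (cv2) and the standard library are available. Lean on these libraries where they do the work, as an engineer would, in place of code of your own. Each camera call takes 0.05 s, during which the arm holds its last target. There are 200 camera calls.

## Working session

There is one attempt and no reset: what is moved stays moved. The work goes in short steps, Python scripts to look and compute and a tool call to move; the robot and the scene stay as the last step left them, time stands still between calls to the robot, and variables do not carry over. Pictures are saved under pics/ and viewed, at most 10 in all, crops included, and the job is handed in when it is done.

Besides the shell and the picture viewer there is one more tool, called after "Emit:" as name(argument=value, ...), one argument or row to a line, values as JSON. jog_arm: Moves the arm, as the interface text tells. Its arguments: {"type":"object","properties":{"commands":{"type":"array"},"hand":{"type":"number"},"squeeze":{"type":"number"}},"required":["commands"]}

```bash
mkdir -p pics
python3 - <<'E'
from workcell import env
import cv2,numpy as np
for c in ("scene","top"):
    im=env.read_camera(c); cv2.imwrite(f"pics/{c}0.png",im[:,:,::-1])
    for n in ("slicing_insert_mid","slicing_insert_tab","grating_insert_mid","stand","case_lid","slot_throat","slot_catches","case","cocoa_jar_mid","bowl_mid"):
        print(c,n,[(np.round(d["location"],3).tolist(),round(d["score"],2)) for d in env.pinpoint(c,n)][:4])
s=env.read_state();print(s["time"],s["ee_pos"],s["orientation"],env.finger_overhang)
E
```

```text
scene slicing_insert_mid [([0.589, -0.305, 0.054], 0.93), ([0.473, -0.343, 0.068], 0.82), ([0.447, -0.451, 0.055], 0.77)]
scene slicing_insert_tab [([0.449, -0.454, 0.117], 0.68), ([0.471, -0.341, 0.125], 0.59), ([0.591, -0.301, 0.113], 0.55)]
scene grating_insert_mid [([0.477, -0.258, 0.079], 0.79), ([0.5, 0.045, -0.001], 0.62)]
scene stand [([0.47, -0.296, 0.003], 0.76)]
scene case_lid [([0.509, 0.05, 0.156], 0.79)]
scene slot_throat [([0.505, 0.049, 0.15], 0.8)]
scene slot_catches [([0.509, 0.049, 0.141], 0.81)]
scene case [([0.503, 0.046, 0.004], 0.68)]
scene cocoa_jar_mid [([0.663, -0.203, 0.048], 0.91)]
scene bowl_mid [([0.618, -0.475, 0.031], 0.61)]
top slicing_insert_mid [([0.447, -0.456, 0.054], 0.52), ([0.586, -0.306, 0.055], 0.49), ([0.471, -0.344, 0.071], 0.46)]
top slicing_insert_tab [([0.59, -0.303, 0.11], 0.56), ([0.471, -0.346, 0.124], 0.55), ([0.447, -0.455, 0.117], 0.55), ([0.47, -0.34, 0.072], 0.2)]
top grating_insert_mid []
top stand [([0.471, -0.299, -0.002], 0.73), ([0.471, -0.255, 0.08], 0.71)]
top case_lid [([0.504, 0.048, 0.154], 0.9), ([0.505, 0.047, 0.001], 0.7)]
top slot_throat [([0.506, 0.05, 0.147], 0.67)]
top slot_catches [([0.513, 0.049, 0.138], 0.74), ([0.62, -0.474, 0.026], 0.15)]
top case [([0.506, 0.048, 0.004], 0.89), ([0.618, -0.474, 0.029], 0.46)]
top cocoa_jar_mid [([0.664, -0.201, 0.05], 0.97)]
top bowl_mid [([0.618, -0.474, 0.029], 0.82)]
1.1 [ 0.23066995 -0.49926872  0.40475999] [ 9.76677363e-01  2.14712201e-01 -1.19443471e-05  4.91466851e-06] 0.166
```

View pics/scene0.png

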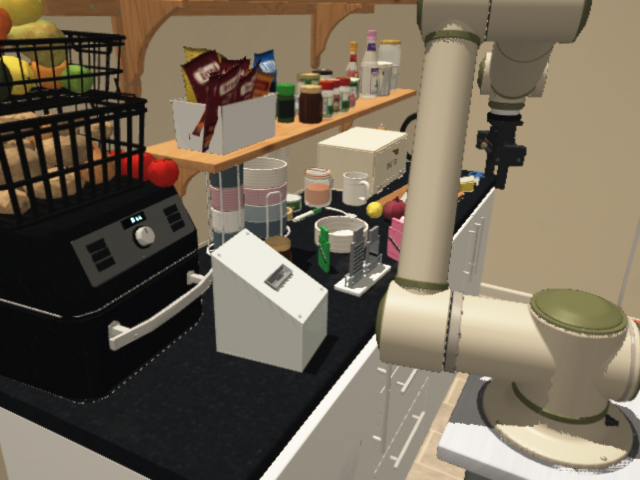

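View pics/top0.png

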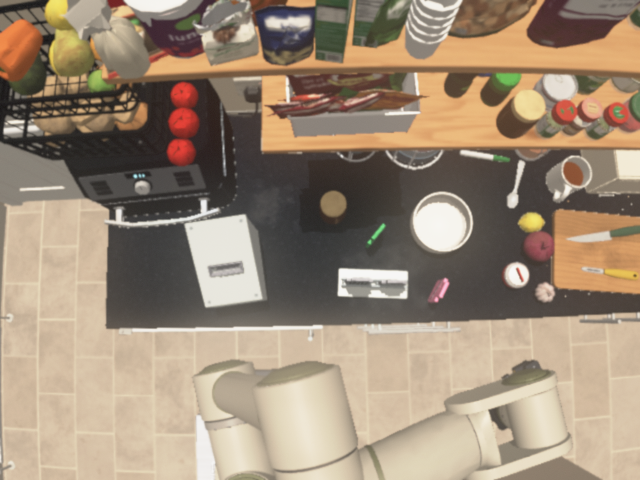

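The grey slicing insert stands in the right bay at (0.471, -0.343), next to the grating insert at y = -0.257. The green and pink look-alikes are outside the stand. In the top picture the lid's slot is at about (226,269), with the case turned by roughly 10 degrees.

```bash
cat > h.py <<'E'
from workcell import env
import numpy as np, cv2
from scipy.spatial.transform import Rotation as Ro
def tool(yaw_case,tilt):
    "tool x along case y, tool z = down tilted forward (case +x) by tilt"
    x=np.array([-np.sin(yaw_case),np.cos(yaw_case),0]); f=np.array([np.cos(yaw_case),np.sin(yaw_case),0])
    z=np.sin(tilt)*f-np.cos(tilt)*np.array([0,0,1]); return np.c_[x,np.cross(z,x),z]
def go(grasp,R,d=0.147):
    s=env.read_state(); p=np.array(s["ee_pos"]); R0=Ro.from_quat(s["orientation"]).as_matrix()
    sh=R0.T@(np.array(grasp)-d*R[:,2]-p); tu=Ro.from_matrix(R0.T@R).as_rotvec()
    print("t",round(s["time"],2),"shift",np.round(sh/.1,3),"turn",np.round(tu/(np.pi/2),3))
def ground(c,px,z):
    "pixel -> world point at height z (or tuple of heights)"
    m=env.camera_model(c) if isinstance(c,str) else c
    K=np.array([[m["fx"],0,m["cx"]],[0,m["fy"],m["cy"]],[0,0,1]]);R=np.array(m["R"]);t=np.array(m["t"])
    u=cv2.undistortPoints(np.array(px,float).reshape(-1,1,2),K,np.array([m["k1"],0,0,0,0.]))[:,0]
    d=np.c_[u,np.ones(len(u))]@R; o=-R.T@t
    return o+d*((np.asarray(z)-o[2])/d[:,2])[:,None]
E
python3 - <<'E'
from h import *
go([.471,-.342,.30],tool(0,0))
m=env.camera_model("wrist");print(-np.array(m["R"]).T@m["t"],np.array(m["R"]),m["fx"])
im=cv2.imread("pics/top0.png");cv2.imwrite("pics/crop1.png",cv2.resize(im[205:315,170:420],None,fx=3.2,fy=3.2,interpolation=cv2.INTER_CUBIC))
E
```

```text
t 1.1 shift [ 2.841 -0.42  -0.422] turn [-0.     0.    -0.724]
[ 0.30340323 -0.46606151  0.38361741] [[ 4.20115886e-01 -9.07470400e-01 -3.38996412e-04]
 [-8.62893903e-01 -3.99594661e-01  3.09415933e-01]
 [-2.80921261e-01 -1.29698031e-01 -9.50926740e-01]] 370.84115987675125
```

View pics/crop1.png

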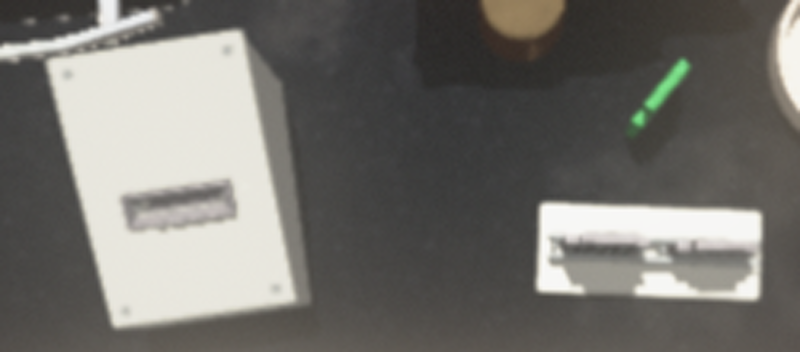

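The crop shows the case's back edge from (47,60) to (242,30), its front edge from (113,327) to (300,302), and the stand's edges from (540,203) to (762,211). I'll work out the yaws from these while starting to move.

Emit:
jog_arm(
  commands=[
    [[0.5, -0.1, -0.1], [0, 0, -0.1]],
    [[1, -0.2, -0.2], [0, 0, -0.2]],
    [[1, -0.2, -0.2], [0, 0, -0.3]],
    [[1, -0.2, -0.2], [0, 0, -0.4]],
    [[1, -0.2, -0.2], [0, 0, -0.5]],
  ],
  hand=0.6,
)

```text
time: 1.72
ee_pos: [0.3132, -0.439, 0.4248]
orientation: [0.819, 0.574, -0.0, 0.0]
contact_force: [0.3, 0.6, -0.4]
finger_gap: 0.598
gripper_force: 0.0
```

Run:
```python
from h import *
f=lambda l:[(170+a/3.2-.5+.16,205+b/3.2-.5+.16) for a,b in l]
def ang(l,z):
    P=ground("top",f(l),z); v=P[0]-P[1]; print(np.round(P,3).tolist(),"yaw",np.arctan2(-v[0],v[1]))
ang([(47,60),(242,30)],.205)
ang([(113,327),(300,302)],.1)
ang([(122,195),(235,180)],.16)
ang([(540,203),(762,211)],.012)
ang([(538,292),(760,300)],.012)
go([.471,-.342,.27],tool(0,0))
```

```text
[[0.603, 0.131, 0.205], [0.62, -0.005, 0.205]] yaw 0.12435726287581259
[[0.422, 0.109, 0.1], [0.437, -0.03, 0.1]] yaw 0.11204388466309799
[[0.513, 0.088, 0.16], [0.522, 0.007, 0.16]] yaw 0.1077340348550816
[[0.514, -0.212, 0.012], [0.503, -0.389, 0.012]] yaw -0.0633929289022863
[[0.443, -0.208, 0.012], [0.432, -0.384, 0.012]] yaw -0.06453020644268614
t 1.73 shift [1.449 1.154 0.078] turn [ 0.     0.    -0.221]
```

Emit:
jog_arm(
  commands=[
    [[0.5, 0.4, 0], [0, 0, -0.1]],
    [[1, 0.8, 0], [0, 0, -0.18]],
    [[1, 0.8, 0], [0, 0, -0.18]],
    [[1, 0.8, 0], [0, 0, -0.18]],
    [[1, 0.8, 0], [0, 0, -0.18]],
  ],
)

```text
time: 2.35
ee_pos: [0.4218, -0.3737, 0.4248]
orientation: [0.732, 0.681, -0.0, -0.0]
contact_force: [0.1, -0.7, 1.0]
finger_gap: 0.6
gripper_force: 0.0
```

Run:
```python
from h import *
m=env.camera_model("wrist")
im=env.read_camera("wrist"); cv2.imwrite("pics/w1.png",im[:,:,::-1])
for n in ("slicing_insert_mid","slicing_insert_tab","grating_insert_mid","stand"):
    print(n,[(np.round(d["location"],3).tolist(),round(d["score"],2)) for d in env.pinpoint("wrist",n)][:4])
import pickle;pickle.dump(m,open("w1.pkl","wb"))
go([.470,-.342,.20],tool(-.064,0))
```

```text
slicing_insert_mid [([0.475, -0.344, 0.07], 0.84), ([0.59, -0.305, 0.056], 0.74), ([0.45, -0.456, 0.054], 0.56)]
slicing_insert_tab [([0.445, -0.452, 0.112], 0.94), ([0.589, -0.306, 0.11], 0.89), ([0.473, -0.338, 0.126], 0.65)]
grating_insert_mid [([0.474, -0.257, 0.082], 0.56)]
stand [([0.474, -0.298, -0.004], 0.77)]
t 2.6 shift [0.347 0.455 0.778] turn [ 0.     0.    -0.004]
```

View pics/w1.png

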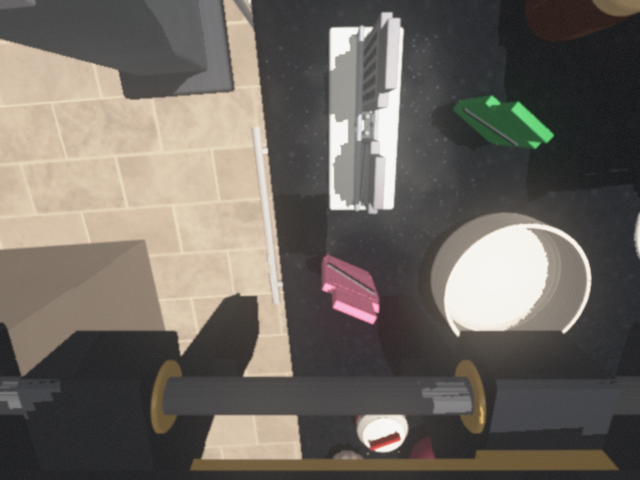

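The slicing insert's top edge runs from about (379,157) to (377,205) in the wrist picture, the grating insert is above it, and the pink look-alike is well clear at (350,288).

Run:
```python
from h import *
import pickle;m=pickle.load(open("w1.pkl","rb"))
print(np.round(ground(m,[(379,157),(377,205),(374,157),(384,157)],.124),4).tolist())
```

```text
[[0.4703, -0.3213, 0.124], [0.4681, -0.3573, 0.124], [0.4667, -0.3211, 0.124], [0.474, -0.3216, 0.124]]
```

Emit:
jog_arm(
  commands=[
    [[0.35, 0.48, 0.4], [0, 0, 0]],
    [[0.35, 0.48, 0.6], [0, 0, 0]],
    [[0.35, 0.48, 0.78], [0, 0, 0]],
    [[0.35, 0.48, 0.78], [0, 0, 0]],
    [[0.35, 0.48, 0.78], [0, 0, 0]],
  ],
)

```text
time: 3.22
ee_pos: [0.4729, -0.3417, 0.3477]
orientation: [0.732, 0.682, 0.0, 0.001]
contact_force: [-0.5, -0.3, 0.1]
finger_gap: 0.604
gripper_force: 0.0
```

Run:
```python
from h import *
go([.4725,-.342,.114],tool(-.064,0))
m=env.camera_model("wrist")
im=env.read_camera("wrist"); cv2.imwrite("pics/w2.png",im[:,:,::-1])
import pickle;pickle.dump(m,open("w2.pkl","wb"))
```

```text
t 3.23 shift [-0.002 -0.005  0.867] turn [ 0.001  0.001 -0.004]
```

View pics/w2.png

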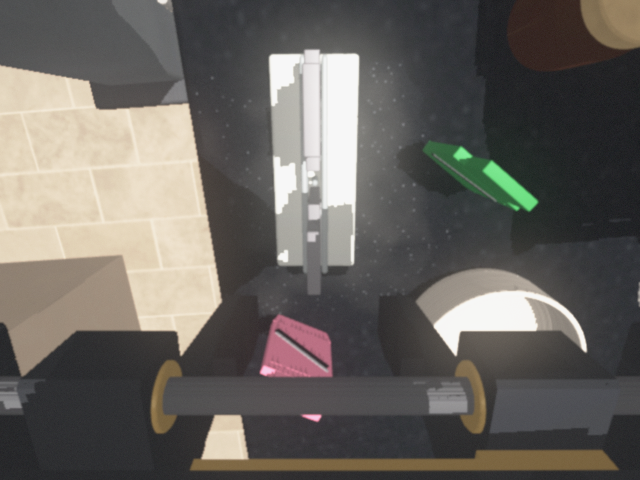

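The fingers straddle the insert: its tab top edge is centred at column 314 and ends at row 294. I'll locate that end and compute the descent.

Run:
```python
from h import *
import pickle;m=pickle.load(open("w2.pkl","rb"))
print(np.round(ground(m,[(314,294),(314,235),(311,52)],[.124,.124,.152]),4).tolist())
```

```text
[[0.4692, -0.3598, 0.124], [0.4719, -0.3229, 0.124], [0.4774, -0.2335, 0.152]]
```

Emit:
jog_arm(
  commands=[
    [[0.02, -0.02, 0.3], [0, 0, 0]],
    [[0.02, -0.02, 0.6], [0, 0, 0]],
    [[0.02, -0.02, 0.85], [0, 0, 0]],
    [[0.02, -0.02, 0.85], [0, 0, 0]],
    [[0.02, -0.02, 0.85], [0, 0, 0]],
  ],
)

```text
time: 3.9
ee_pos: [0.4713, -0.3396, 0.2632]
orientation: [0.731, 0.682, -0.0, 0.001]
contact_force: [-0.5, -1.0, 0.9]
finger_gap: 0.601
gripper_force: 0.0
```

Emit:
jog_arm(
  commands=[
    [[0, 0, 0], [0, 0, 0]],
    [[0, 0, 0], [0, 0, 0]],
    [[0, 0, 0], [0, 0, 0]],
    [[0, 0, 0], [0, 0, 0]],
    [[0, 0, 0], [0, 0, 0]],
  ],
  hand=0,
  squeeze=35,
)

```text
time: 4.53
ee_pos: [0.4711, -0.3392, 0.2618]
orientation: [0.731, 0.682, -0.0, -0.0]
contact_force: [-1.2, -0.9, 1.1]
finger_gap: 0.086
gripper_force: 35.0
```

Emit:
jog_arm(
  commands=[
    [[0, 0, 0], [0, 0, 0]],
    [[0, 0, -0.2], [0, 0, 0]],
    [[0, 0, -0.4], [0, 0, 0]],
    [[0, 0, -0.7], [0, 0, 0]],
    [[0, 0, -1], [0, 0, 0]],
  ],
)

```text
time: 5.15
ee_pos: [0.4711, -0.3392, 0.3624]
orientation: [0.731, 0.682, 0.0, -0.0]
contact_force: [-0.2, -0.6, -1.6]
finger_gap: 0.088
gripper_force: 35.0
```

Emit:
jog_arm(
  commands=[
    [[0, 0, -0.5], [0, 0, 0]],
    [[0.1, -0.1, -0.8], [0, 0, 0]],
    [[0.3, -0.4, -0.8], [0, 0, 0]],
    [[0.6, -0.7, -0.8], [0, 0, 0]],
    [[1, -1, -0.8], [0, 0, 0]],
  ],
)

```text
time: 5.78
ee_pos: [0.3774, -0.2318, 0.4414]
orientation: [0.732, 0.682, -0.0, -0.0]
contact_force: [0.6, -0.4, -0.5]
finger_gap: 0.085
gripper_force: 35.0
```

Run:
```python
from h import *
R=tool(.115,np.pi/6)
go(np.array([.506,.049,.155])-.05*R[:,2],R,.250)
```

```text
t 5.78 shift [ 2.614 -0.39   0.267] turn [-0.333  0.031 -0.116]
```

Emit:
jog_arm(
  commands=[
    [[0.4, 0, 0], [0, 0, 0]],
    [[0.8, -0.1, 0], [0, 0, 0]],
    [[1, -0.2, 0], [0, 0, 0]],
    [[1, -0.2, 0], [0, 0, 0]],
    [[1, -0.2, 0], [0, 0, 0]],
  ],
)

```text
time: 6.4
ee_pos: [0.3657, -0.1322, 0.4418]
orientation: [0.732, 0.682, -0.0, 0.0]
contact_force: [0.6, 0.1, -1.7]
finger_gap: 0.091
gripper_force: 35.0
```

Emit:
jog_arm(
  commands=[
    [[0.4, 0, 0], [-0.05, 0, -0.02]],
    [[0.8, -0.1, 0], [-0.15, 0.01, -0.05]],
    [[1, -0.2, 0], [-0.25, 0.02, -0.08]],
    [[1, -0.2, 0], [-0.33, 0.03, -0.11]],
    [[1, -0.2, 0], [-0.33, 0.03, -0.11]],
  ],
)

```text
time: 7.02
ee_pos: [0.3526, -0.031, 0.4417]
orientation: [0.647, 0.718, 0.191, 0.171]
contact_force: [0.0, -0.9, -1.3]
finger_gap: 0.09
gripper_force: 35.0
```

Run:
```python
from h import *
R=tool(.115,np.pi/6)
go(np.array([.506,.049,.155])-.03*R[:,2],R,.250)
```

```text
t 7.03 shift [ 0.62  -0.037  0.488] turn [-0.003  0.002 -0.006]
```

Move laterally in line with the slot, tip about 50 mm above the rim, then look.

Emit:
jog_arm(
  commands=[
    [[0.3, -0.02, 0.1], [0, 0, 0]],
    [[0.62, -0.04, 0.2], [0, 0, 0]],
    [[0.62, -0.04, 0.3], [0, 0, 0]],
    [[0.62, -0.04, 0.3], [0, 0, 0]],
    [[0.62, -0.04, 0.3], [0, 0, 0]],
  ],
)

```text
time: 7.65
ee_pos: [0.3576, 0.0318, 0.414]
orientation: [0.646, 0.718, 0.191, 0.171]
contact_force: [-0.2, -0.0, -1.2]
finger_gap: 0.089
gripper_force: 35.0
```

Run:
```python
from h import *
R=tool(.115,np.pi/6)
go(np.array([.506,.049,.155])-.03*R[:,2],R,.250)
im=env.read_camera("wrist"); cv2.imwrite("pics/w3.png",im[:,:,::-1])
for n in ("slicing_insert_mid","slicing_insert_tab","case_lid","slot_throat"):
    print(n,[(np.round(d["location"],3).tolist(),round(d["score"],2)) for d in env.pinpoint("wrist",n)][:3])
im=env.read_camera("scene")
cv2.imwrite("pics/s3.png",cv2.resize(im[190:380,190:350,::-1],None,fx=3.1,fy=3.1,interpolation=cv2.INTER_CUBIC))
```

```text
t 7.65 shift [ 0.001 -0.     0.19 ] turn [-0.003  0.002 -0.006]
slicing_insert_mid [([0.59, -0.305, 0.057], 0.76), ([0.454, 0.036, 0.246], 0.71)]
slicing_insert_tab [([0.426, 0.036, 0.298], 0.66)]
case_lid [([0.504, 0.049, 0.155], 0.66)]
slot_throat [([0.511, 0.052, 0.15], 0.55), ([0.516, 0.05, 0.142], 0.21)]
```

View pics/w3.png

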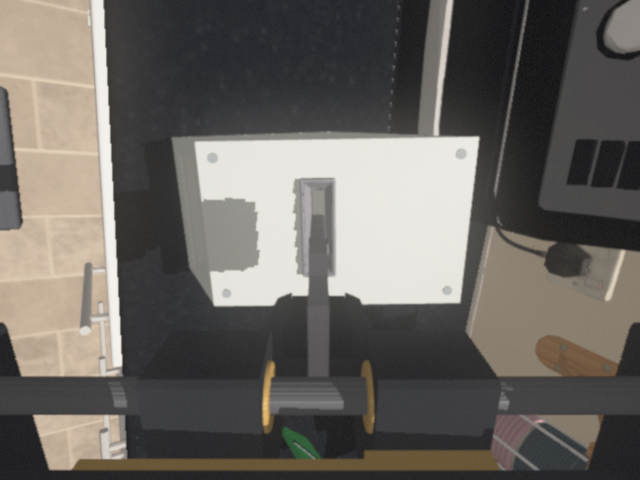

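View pics/s3.png

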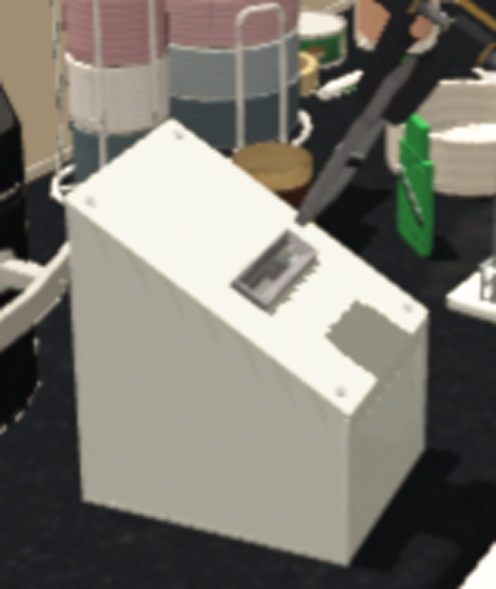

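The wrist picture shows the plate centred on the slot across its width (both near column 318) and parallel to it. The rim spans rows 179 to 275, so I'll check the lateral position from that.

Run:
```python
from h import *
m=env.camera_model("wrist");R=tool(.115,np.pi/6)
c=np.array([.506,.049,.155])
P=ground(m,[(335,179),(335,275),(301,180)],[.1617,.1617,.1483]);print(P.round(4), ((P-c)@R).round(4))
# expected pixels of plate lower corners (tip z=50 above rim)
def proj(X):
    K=np.array([[m["fx"],0,m["cx"]],[0,m["fy"],m["cy"]],[0,0,1]]);return cv2.projectPoints(np.array(X),cv2.Rodrigues(np.array(m["R"]))[0],np.array(m["t"]),K,np.array([m["k1"],0,0,0,0.]))[0][:,0].round(1)
s=env.read_state();R0=Ro.from_quat(s["orientation"]).as_matrix();p=np.array(s["ee_pos"])
for l in (.025,.022): print(proj([p+R0@[l+.001,0,.250],p+R0@[l+.005,0,.236],p+R0@[l+.005,0,.166]]).tolist())
im=cv2.imread("pics/w3.png");cv2.imwrite("pics/w3c.png",cv2.resize(im[160:320,260:380],None,fx=3.7,fy=3.7,interpolation=cv2.INTER_CUBIC))
```

```text
[[0.51   0.0895 0.1617]
 [0.5195 0.0126 0.1617]
 [0.4887 0.0863 0.1483]] [[ 0.0397  0.0108 -0.0015]
 [-0.0377  0.0114 -0.0012]
 [ 0.039  -0.0145 -0.0007]]
[[319.3, 212.4], [319.4, 211.2], [320.1, 249.6]]
[[319.3, 217.0], [319.4, 216.1], [320.1, 256.4]]
```

View pics/w3c.png

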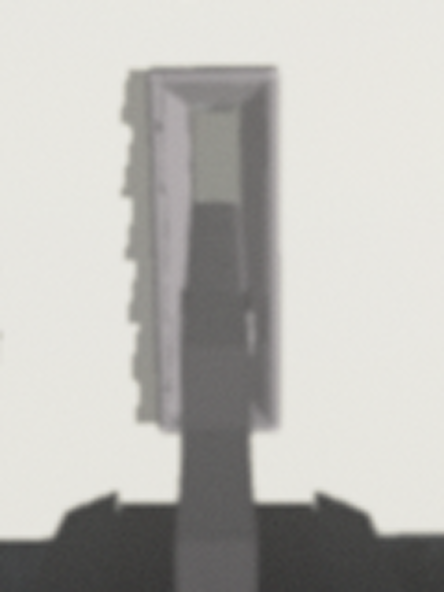

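Plate tip is about 1.5 mm off along the slot's length and 1 mm across it. I'll correct both and insert.

Emit:
jog_arm(
  commands=[
    [[0.02, -0.01, 0.15], [0, 0, 0]],
    [[0.02, -0.01, 0.35], [0, 0, 0]],
    [[0.02, -0.01, 0.5], [0, 0, 0]],
    [[0.02, -0.01, 0.6], [0, 0, 0]],
    [[0.02, -0.01, 0.7], [0, 0, 0]],
  ],
)

```text
time: 8.57
ee_pos: [0.3909, 0.0383, 0.3524]
orientation: [0.646, 0.719, 0.192, 0.172]
contact_force: [0.0, 0.1, -0.8]
finger_gap: 0.09
gripper_force: 35.0
```

Clean entry, no contact force. Continue into the catches.

Emit:
jog_arm(
  commands=[
    [[0, 0, 0.06], [0, 0, 0]],
    [[0, 0, 0.12], [0, 0, 0]],
    [[0, 0, 0.18], [0, 0, 0]],
    [[0, 0, 0.24], [0, 0, 0]],
    [[0, 0, 0.3], [0, 0, 0]],
  ],
)

```text
time: 9.2
ee_pos: [0.4057, 0.04, 0.3263]
orientation: [0.646, 0.719, 0.192, 0.172]
contact_force: [-0.6, -1.0, 3.4]
finger_gap: 0.086
gripper_force: 35.0
```

Run:
```python
from h import *
R=tool(.115,np.pi/6); s=env.read_state(); c=np.array([.5047,.049,.155])
R0=Ro.from_quat(s["orientation"]).as_matrix()
print((np.array(s["ee_pos"])+.25*R0[:,2]-c)@R, Ro.from_matrix(R0.T@R).as_rotvec(), np.array(s["contact_force"])@R)
```

```text
[ 0.00165004 -0.0012346   0.05194592] [-0.00323994  0.00308556 -0.0072715 ] [-0.95484405  1.06604423 -3.30220232]
```

Emit:
jog_arm(
  commands=[
    [[0, 0, 0.05], [0, 0, 0]],
    [[0, 0, 0.1], [0, 0, 0]],
    [[0, 0, 0.15], [0, 0, 0]],
    [[0, 0, 0.2], [0, 0, 0]],
    [[0, 0, 0.25], [0, 0, 0]],
  ],
)

```text
time: 9.82
ee_pos: [0.418, 0.0413, 0.3046]
orientation: [0.646, 0.719, 0.192, 0.172]
contact_force: [0.3, -1.3, 2.8]
finger_gap: 0.088
gripper_force: 35.0
```

Emit:
jog_arm(
  commands=[
    [[0, 0, 0], [0, 0, 0]],
    [[0, 0, 0], [0, 0, 0]],
    [[0, 0, 0], [0, 0, 0]],
    [[0, 0, 0], [0, 0, 0]],
    [[0, 0, 0], [0, 0, 0]],
  ],
  hand=0.3,
)

```text
time: 10.45
ee_pos: [0.4178, 0.0414, 0.3049]
orientation: [0.646, 0.719, 0.192, 0.171]
contact_force: [0.6, -0.3, -0.4]
finger_gap: 0.303
gripper_force: 0.0
```

Emit:
jog_arm(
  commands=[
    [[0, 0, -0.15], [0, 0, 0]],
    [[0, 0, -0.3], [0, 0, 0]],
    [[0, 0, -0.4], [0, 0, 0]],
    [[0, 0, -0.4], [0, 0, 0]],
    [[0, 0, -0.4], [0, 0, 0]],
  ],
)

```text
time: 11.08
ee_pos: [0.3981, 0.0392, 0.3392]
orientation: [0.646, 0.719, 0.191, 0.171]
contact_force: [0.4, -0.1, -0.3]
finger_gap: 0.3
gripper_force: 0.0
```

Run:
```python
from h import *
im=env.read_camera("wrist"); cv2.imwrite("pics/w4.png",im[:,:,::-1])
print([(np.round(d["location"],3).tolist(),round(d["score"],2)) for d in env.pinpoint("wrist","slicing_insert_tab")][:3])
R=tool(.115,np.pi/6); s=env.read_state(); c=np.array([.5047,.049,.155]);R0=Ro.from_quat(s["orientation"]).as_matrix()
print((np.array(s["ee_pos"])+.166*R0[:,2]-c)@R)
```

```text
[([0.489, 0.048, 0.188], 0.81)]
[ 0.00201751 -0.00130655 -0.04693193]
```

View pics/w4.png

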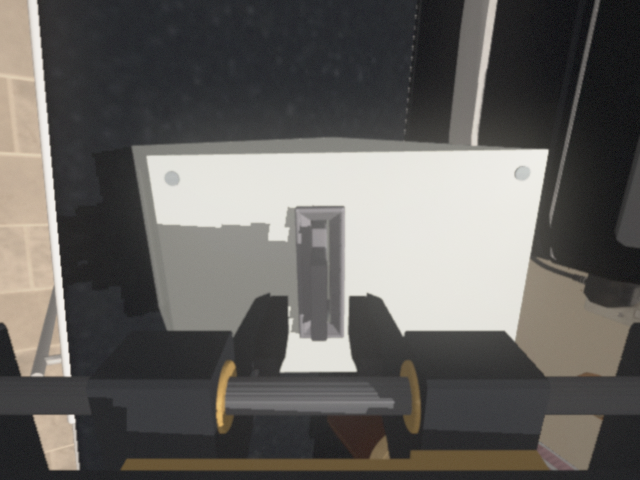

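The insert is held upright in the slot by the catches, with its tab at about (319,290) between the fingers. Next I'll close the fingers and push on the tab.

Emit:
jog_arm(
  commands=[
    [[0, 0, 0], [0, 0, 0]],
    [[0, 0, 0], [0, 0, 0]],
    [[0, 0, 0], [0, 0, 0]],
    [[0, 0, 0], [0, 0, 0]],
    [[0, 0, 0], [0, 0, 0]],
  ],
  hand=0,
)

```text
time: 11.8
ee_pos: [0.398, 0.0392, 0.3395]
orientation: [0.646, 0.719, 0.192, 0.171]
contact_force: [-0.5, -0.4, -1.0]
finger_gap: 0.005
gripper_force: 0.0
```

Emit:
jog_arm(
  commands=[
    [[0, 0, 0.1], [0, 0, 0]],
    [[0, 0, 0.16], [0, 0, 0]],
    [[0, 0, 0.22], [0, 0, 0]],
    [[0, 0, 0.27], [0, 0, 0]],
    [[0, 0, 0.32], [0, 0, 0]],
  ],
)

```text
time: 12.42
ee_pos: [0.414, 0.0409, 0.3115]
orientation: [0.646, 0.719, 0.192, 0.171]
contact_force: [-0.4, -0.7, 2.3]
finger_gap: 0.004
gripper_force: 1.1
```

Emit:
jog_arm(
  commands=[
    [[0, 0, 0.03], [0, 0, 0]],
    [[0, 0, 0.06], [0, 0, 0]],
    [[0, 0, 0.08], [0, 0, 0]],
    [[0, 0, 0.1], [0, 0, 0]],
    [[0, 0, 0.1], [0, 0, 0]],
  ],
)

```text
time: 13.05
ee_pos: [0.4188, 0.0414, 0.303]
orientation: [0.646, 0.719, 0.192, 0.171]
contact_force: [0.1, 1.1, -0.1]
finger_gap: 0.006
gripper_force: 0.0
```

Emit:
jog_arm(
  commands=[
    [[0, 0, -0.2], [0, 0, 0]],
    [[0, 0, -0.5], [0, 0, 0]],
    [[0, 0, -0.8], [0, 0, 0]],
    [[0, 0, -0.8], [0, 0, 0]],
    [[0, 0, -0.8], [0, 0, 0]],
  ],
)

```text
time: 13.68
ee_pos: [0.3794, 0.0371, 0.3719]
orientation: [0.646, 0.719, 0.191, 0.171]
contact_force: [0.5, 0.1, 0.1]
finger_gap: 0.006
gripper_force: 0.0
```

Run:
```python
from h import *
im=env.read_camera("wrist")
im2=env.read_camera("scene")[190:380,190:350]
cv2.imwrite("pics/w5.png",np.hstack([im[100:480,120:560,::-1],cv2.resize(im2[:,:,::-1],(320,380))]))
for c,n in (("wrist","slicing_insert_tab"),("scene","slicing_insert_mid"),("scene","grating_insert_mid")):
    print(c,n,[(np.round(d["location"],3).tolist(),round(d["score"],2)) for d in env.pinpoint(c,n)][:4])
```

```text
wrist slicing_insert_tab []
scene slicing_insert_mid [([0.586, -0.306, 0.053], 0.94), ([0.45, -0.449, 0.055], 0.56)]
scene grating_insert_mid []
```

View pics/w5.png

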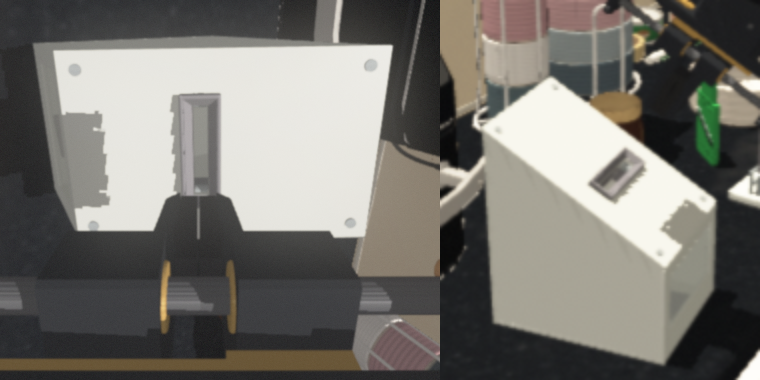

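The slot is empty and a grey shape shows inside the window. I've used all my picture views, so I'll check numerically that the shape lies on the floor.

Run:
```python
from h import *
a=cv2.imread("pics/scene0.png")[:,:,1].astype(int); b=env.read_camera("scene")[:,:,1].astype(int)
d=(b-a)[300:370,285:335]; ys,xs=np.where(abs(d)>12); px=np.c_[xs+285,ys+300]
print(len(px),px.min(0),px.max(0)); print(d[20:60:3,10:45:3])
c=np.array([.505,.049,0]);Rz=Ro.from_euler('z',.115).as_matrix()
k=px[(px[:,0]>300)&(px[:,1]>325)]
for z in (.01,.04): 
    P=(ground("scene",k,z)-c)@Rz; print(z,P.min(0).round(3),P.max(0).round(3),P.mean(0).round(3))
```

```text
2017 [285 300] [334 369]
[[ 17  15   9  11  14  14  15  16  16  14  14   5]
 [ 16  16  18  15  15  15  14  14  15  15  14   5]
 [ 15  17  17  15  14  15  15  15  16  14  15   3]
 [ 17  17  16  14  14  16  15  15  14  15  14   5]
 [ 17  15  16  14  15  13  15  15  15  15  13   4]
 [ 18  15  16  11   7  13  14  15  15  14  13   3]
 [ 17  16  16   8  -7  -8  -4  14  14  14   3   3]
 [ 16  17  16   6  -7  -7  13  15  15   8   2   4]
 [ 16  16  16   5  -8   9  14  15  14   4   2   4]
 [ 16  17  16   8   1  15  15  14   3   2   1   3]
 [ 15  17  17  11  14  15  14  10   2   2   2   2]
 [ 17  16  15  14  15  15  12   1  -1   2   1   3]
 [ 15  16  16  13  15  13   4   2   2   5   2 -11]
 [ 15  17  16  14  14  10   4   3   0   2  -6 -10]]
0.01 [-0.125 -0.081  0.01 ] [-0.022  0.075  0.01 ] [-0.063 -0.016  0.01 ]
0.04 [-0.138 -0.036  0.04 ] [-0.04   0.112  0.04 ] [-0.079  0.026  0.04 ]
```

Run:
```python
from h import *
a=cv2.imread("pics/scene0.png")[:,:,1].astype(int); b=env.read_camera("scene")[:,:,1].astype(int)
d=(b-a)[330:355,298:322]; print(d)
c=np.array([.505,.049,0]);Rz=Ro.from_euler('z',.115).as_matrix()
for z in (.006,.03,.05): print(z,((ground("scene",[(306,336),(316,339),(307,348)],z)-c)@Rz).round(3).tolist())
```

```text
[[16 16 17 16 15 16 15 15 15 14 15 14 15 15 14 15 15 14 15 15 14 14 15 14]
 [15 17 16 16 15 14 13 15 14 14 15 15 15 16 15 15 16 15 15 15 14 14 14 14]
 [16 17 17 16 15 13 15 15 13 15 14 14 13 16 15 15 14 14 14 14 14 14 14 14]
 [17 17 17 16 15 15 13 13 14 14 14 14 14 14 15 14 15 15 15 15 14 15 16 15]
 [17 16 16 17 14 14 12 11 13 14 14 14 15 15 13 15 15 15 14 14 15 15 16 13]
 [16 17 16 16 16 14 11  5  3  7 10 11 12 14 13 14 14 14 15 14 15 15 16 14]
 [16 16 16 16 15 14  9  2 -5 -4 -3 -1  0  2  5  8 11 13 15 15 15 14 14 15]
 [17 16 15 17 15 13  9 -1 -6 -7 -7 -7 -6 -6 -5 -3  4 11 15 14 14 16 14 15]
 [17 16 16 17 15 14  8  0 -7 -8 -8 -8 -7 -9 -8 -3  7 12 14 14 15 14 15 14]
 [17 17 16 18 16 15  9 -1 -7 -8 -9 -8 -9 -9 -5  3 12 14 15 13 14 15 15 15]
 [16 17 17 17 16 14  9 -1 -8 -8 -8 -7 -8 -7  1 10 13 16 15 14 15 14 14 14]
 [17 17 16 16 16 13  7 -3 -7 -7 -7 -8 -7 -2  7 14 15 16 15 15 15 14 14 13]
 [16 16 17 17 15 13  7 -4 -7 -8 -8 -7 -4  5 12 16 14 14 14 15 14 15 12  9]
 [16 16 17 17 16 14  6 -4 -8 -9 -8 -5  2 12 14 14 14 15 14 13 15 14 12  8]
 [16 16 17 17 17 13  6 -4 -7 -8 -6 -1  9 14 14 15 
[... 306 characters left out ...]
13 11  7  2  1  1]
 [17 18 16 15 15 14  9  3  5 11 15 14 15 14 14 15 14 15 12  8  3  0  2  5]
 [18 17 17 17 16 15 12 10 11 14 14 14 15 14 15 15 14 13  9  5  3  2  2  5]
 [15 16 17 15 14 14 14 14 13 15 13 15 14 15 15 15 13 10  6  3  2  3  1  5]
 [15 16 16 15 17 15 14 14 14 15 15 15 14 15 15 14 11  7  4  3  1  3  3  4]
 [17 17 17 15 15 14 14 16 14 15 13 15 15 15 15 13  9  3  2  3  0  1  3  2]
 [16 17 16 16 14 14 14 16 15 14 13 14 15 15 13 11  7  4  3  3  1  4  2  4]]
0.006 [[-0.043, -0.036, 0.006], [-0.066, -0.033, 0.006], [-0.061, 0.003, 0.006]]
0.03 [[-0.057, -0.001, 0.03], [-0.079, 0.001, 0.03], [-0.074, 0.036, 0.03]]
0.05 [[-0.069, 0.027, 0.05], [-0.09, 0.029, 0.05], [-0.085, 0.063, 0.05]]
```

The visible edges fit a plate lying flat on the case floor, ending at about x = -0.065 in the case frame. That puts its centre about 120 mm below the rim, so I'm handing in.

```bash
python3 -c "
from workcell import env
print(env.job_done())"
```

```text
the job is handed in; nothing more can be done
None
```

I posted the slicing insert through the slot and past the catches; it now appears to lie flat on the case floor. I handed the job in with the arm clear at about 14 s, but got no verdict back; the last scene check missed the grating insert, so its final pose is unconfirmed.

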